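Roll the tin trolley to the code reader

ROBOT

A 6-joint arm with a two-finger parallel gripper is mounted at the origin on the work surface. World frame = base frame: x ahead of the robot, y to its left, z up, the work surface at z = 0. Lengths are in m, angles in rad, forces in N, time in s.
With the tool pointing down it reaches from about 0.35 to 0.8 m from the base axis. Payload 7.3 kg.
Tool frame: the origin (TCP) lies at the very end of the fingers, on their centre line; the grasp point (between the pads) lies 19 mm behind it; z points along the fingers, y is the line along which they close (so a half turn about z gives the same grasp; the last joint's range is limited). The gripper opens to 85 mm and grips with 20 to 120 N. Pads are 22 mm wide; open, the fingers measure 114 mm over their backs; the gripper's body (76 mm by 85 mm) begins 54 mm behind the grasp point. The pads swing forward as they close: fully open they stand 13 mm farther back than shut.
Start: joints at [-1.467, 0.342, 1.524, -0, 1.275, -0.146], TCP at [0.13, -0.509, 0.231] pointing down, gripper open.
Joint ranges: [-2.53, 2.53], [-0.77, 2.02], [0.04, 2.7], [-1, 4.14], [0.28, 2.66], [-3.11, 3.11]. Speed limits (rad/s): [2.57, 2.57, 3.14, 3.14, 3.14, 3.14].

INTERFACE

Orientations are given as [roll, pitch, yaw] about the fixed x, y, z axes, in that order (R = Rz(yaw) Ry(pitch) Rx(roll)).
In Python, from bench import manip gives the robot as it stands. Calls block until the motion is done:
- manip.move_pose(position, orientation): joint-space move of the TCP to a pose.
- manip.servo_line(position, ori=None, max_speed=0.15): straight line of the TCP; ori=None keeps the orientation; max_speed is the mean speed in m/s.
- manip.move_j(angles): joint-space move.
- manip.open() and manip.gripper_close(f_grip=None): open the fingers fully, or close them until they stop; f_grip is the grip in N (None keeps the last).
- manip.dwell(seconds).
- manip.ik(position, orientation): joint angles nearest the present ones, or None.
- manip.get_state(): the state.
- manip.read_camera(name): name is "side" or "top"; returns a dict with "frame" (480x640x3 uint8, red, green, blue), "intrinsics" (3x3 intrinsics, pixels), "rvec" (rotation vector, rad) and "tvec" (3), from world to camera coordinates, as OpenCV has them. Camera axes: x right, y down, z forward; pixel columns grow to the right and rows downward; lengths in m; the calibration is good to about 2 mm. A picture is of the moment at which its call begins. There is no depth.
A pose or a line that the arm cannot do raises manip.MotionError and nothing moves.
- manip.finish_job(): hands the job in; it is judged then, once.
The state is a dict: "clock": time; "q": joint angles; "qvel": joint speeds; "effort": joint torques, N m; "eef_pos": TCP position; "tool_rot": TCP orientation; "force": force on the tool from outside, world axes, zero at the start; "ft_torque": the same for the moment, N m; "opening": finger opening in m; "gripper_force": force on a finger pad.
Only numpy, scipy, OpenCV 4.12 (cv2) and the standard library are available. Lean on these libraries where they do the work, as an engineer would, in place of code of your own. Each camera call takes 0.05 s, during which the arm holds its last target. There are 200 camera calls.

TASK

Roll the trolley with the tins along its track to the code reader and brake it to a standstill with its pointer in line with the reader's pointer; let it stand there for a good two seconds, so that the codes can be read, and leave it there untouched. The trolley runs very freely: push and brake it only at its two spring bumpers, without touching the tins or their tray, and never let it hit the stop at either end of the track. Leave the two jelly bottles and the spare tin beside the track where they stand.

Things in the scene. Friction and masses are not known exactly. Their poses are not given: they have to be found in the camera images.
- trolley (a joint): position (m) along the track: 0 = rear bumper at the rear stop, 0.470 = front bumper at the front stop (bumpers extended); grows to the robot's left (about +y). Steel trolley on ball-bearing wheels and two level rails, nominal moving mass 8 kg (may be a third off), friction about 0.025 N plus 0.4 N per m/s: it hardly slows by itself. Deck 250 mm across the track, 240 along, top 89 mm up, no handle
- front_bumper (a joint): compression (m) of the bumper at the trolley's front end: 0 extended, 0.045 solid. Grey steel box with rubber face, 150 mm wide, 45 to 83 mm above the table, projecting 55 mm from under the deck; slides in against a soft spring of 50 N/m (no preload, damping 0.8 N per m/s), so the trolley bounces off anything still. Press its face to brake the trolley or move it back; it cannot be gripped
- rear_bumper (a joint): compression (m) of the rear bumper, the same part and spring at the trolley's rear end (towards the rear stop). Push on its face to move the trolley forward
- front_pad (a point): centre of the front bumper's rubber face, 64 mm above the table; with the bumper extended it lies 175 mm ahead of the trolley's middle along the track
- rear_pad (a point): centre of the rear bumper's rubber face, 64 mm above the table; with the bumper extended it lies 175 mm behind the trolley's middle
- trolley_pointer (a point): tip of the trolley's pointer, a small flat brass tab (10 mm wide) at the middle of the deck's far edge, 156 mm from the track's centre line on the side away from the robot, 89 mm above the table
- reader_pointer (a point): tip of the reader's fixed pointer, a brass tab of the same size and height that points at the track from the far side, 3.5 mm beyond the trolley pointer's path. The reader is a black box on a steel post, 193 mm high, 200 to 270 mm beyond the track's centre line. The trolley is in place when the two tips are level with each other along the track
- front_stop (a point): on the track's centre line, in the plane of the two rubber pads of the front stop, 60 mm above the table. The stop is a steel cross bar 235 mm wide, 76 mm high. Axes: y runs along the track towards the front stop, x across it away from the robot, z up
- rear_stop (a point): the same point of the rear stop, 820 mm behind the front one; the line from rear_stop to front_stop is the track's centre line
- tins: cardboard tray 250 mm (across the track) x 168 mm (along it) with six fish tins of 79 mm diameter, standing on the middle of the deck, fixed to it; origin at the centre of its underside, 89 mm above the table, the tins' tops at 123 mm. Not to be touched
- jelly_a: dark jelly bottle, 62 mm diameter, 165 mm high, standing on the robot's side of the track; origin at the centre of its foot
- jelly_b: the same kind of bottle, standing beyond the track
- spare_tin: single fish tin, 79 mm diameter, 32 mm high, on the robot's side of the track; origin at the centre of its underside
Mind the look-alikes: they are no part of the job. Leave any purple or turquoise look-alike of the part that bears reader_pointer alone.

How it is judged:
By the outcome, as a careful person would: the job done as asked, in the order asked, and still so for the second after the job is handed in, with the robot touching nothing.
It also fails if it takes over 37 s, if anything falls off the work surface, if the arm or the gripper's body presses on something with over 40 N, if the wrist force passes 120 N, or if a joint passes its speed limit or range.

## Working session

There is one attempt and no reset: what is moved stays moved. The work goes in short steps, each a Python script; the robot and the scene stay as the last script left them, time stands still between calls to the robot, and variables do not carry over. Pictures are saved under pics/ and viewed, at most 10 in all, crops included, and the job is handed in when it is done.

```bash
mkdir -p pics; ls; python3 - <<'E'
from bench import manip
import cv2,numpy as np,pickle
d={}
for n in("side","top"):
    c=manip.read_camera(n);d[n]=c
    cv2.imwrite(f"pics/{n}0.png",c["frame"][:,:,::-1])
    R=cv2.Rodrigues(np.array(c["rvec"]))[0];print(n,-R.T@np.array(c["tvec"]).ravel(),R.round(2).tolist(),c["intrinsics"])
pickle.dump(d,open("c0.pkl","wb"));s=manip.get_state();print(s)
E
```

```text
pics
side [0.28867048 0.97475475 0.86490504] [[-0.98, -0.2, 0.01], [-0.14, 0.65, -0.75], [0.14, -0.73, -0.67]] [[456.36298599   0.         322.96868582]
 [  0.         456.36298599 233.65410042]
 [  0.           0.           1.        ]]
top [0.25930595 0.09048718 2.06508914] [[0.01, -1.0, -0.01], [-1.0, -0.01, -0.09], [0.09, 0.01, -1.0]] [[622.78889762   0.         319.07815539]
 [  0.         622.78889762 239.66749438]
 [  0.           0.           1.        ]]
{'clock': 0.1, 'q': array([-1.46701226e+00,  3.42640882e-01,  1.52490726e+00, -3.66012104e-05,
        1.27541759e+00, -1.45960340e-01]), 'qvel': array([-0.00076499, -0.00218072, -0.00355334, -0.00109842, -0.0022041 ,
        0.00047556]), 'effort': array([ 1.33625326e-03, -4.34446764e+01, -2.46491021e+01, -8.66878827e-05,
        4.67339822e-03, -1.04566416e-05]), 'eef_pos': array([ 0.12975059, -0.50834466,  0.23070674]), 'tool_rot': array([-3.14022908e+00, -1.65075239e-04,  2.49754972e-01]), 'force': array([-0.27932284,  0.36384343, -0.54436937]), 'ft_torque': array([ 0.00303097, -0.0241008 , -0.00287892]), 'gripper_force': 0.0, 'opening': 0.08572905489161901}
```

View pics/side0.png

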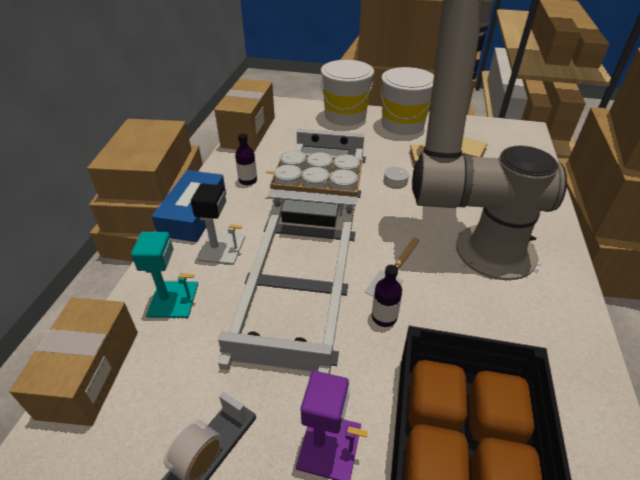

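View pics/top0.png

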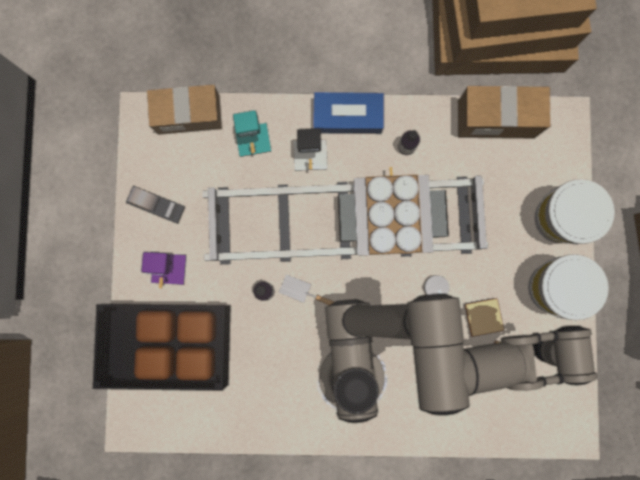

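The black reader (top view col 309, row 140; side view 209,200) stands next to the track. The turquoise one (top 247,125) and the purple one (top 157,263) are the look-alikes. The trolley pointer is at top (390,172), and the reader pointer is at about (309,168). I'll confirm this in an enlarged crop and measure both.

```bash
cat > h.py <<'E'
import numpy as np,cv2
def cam(c):
    R=cv2.Rodrigues(np.array(c["rvec"],float))[0];t=np.array(c["tvec"],float).ravel();return R,t,np.array(c["intrinsics"])
def ray(c,u,v,z):
    R,t,K=cam(c);o=-R.T@t;d=R.T@np.linalg.inv(K)@[u,v,1];return (o+d*(z-o[2])/d[2])
def proj(c,p):
    R,t,K=cam(c);q=K@(R@np.array(p,float)+t);return q[:2]/q[2]
def tri(c1,a,c2,b):
    P=[cam(c)[2]@np.c_[cam(c)[0],cam(c)[1]] for c in(c1,c2)]
    X=cv2.triangulatePoints(P[0],P[1],np.array(a,float).reshape(2,1),np.array(b,float).reshape(2,1)).ravel();return X[:3]/X[3]
E
python3 - <<'E'
import pickle,cv2,numpy as np
from h import *
d=pickle.load(open("c0.pkl","rb"));T=d["top"];S=d["side"]
f=T["frame"][:,:,::-1];g=S["frame"][:,:,::-1]
a=cv2.resize(f[110:270,195:495],None,fx=2.6,fy=2.6,interpolation=cv2.INTER_CUBIC)
cv2.imwrite("pics/top_crop.png",a)
cv2.imwrite("pics/side_crop.png",cv2.resize(g[120:380,190:390],None,fx=2.3,fy=2.3,interpolation=cv2.INTER_CUBIC))
for n,im,box in(("top",f,(150,185,230,420)),("side",g,(150,300,170,290))):
    r0,r1,c0,c1=box;h=cv2.cvtColor(np.ascontiguousarray(im[r0:r1,c0:c1]),cv2.COLOR_BGR2HSV)
    m=cv2.inRange(h,(10,110,110),(35,255,255));k,l,s,ce=cv2.connectedComponentsWithStats(m)
    for i in range(1,k):
        if s[i,4]>3:print(n,s[i]+[c0,r0,0,0,0],ce[i]+[c0,r0],ray(d[n],*(ce[i]+[c0,r0]),.089).round(4))
E
```

```text
top [252 150   2   2   4] [252.5 150.5] [0.7279 0.3282 0.089 ]
top [310 162   1   6   6] [310.  164.5] [0.6842 0.1416 0.089 ]
top [391 172   1   4   4] [391.  173.5] [ 0.6579 -0.1193  0.089 ]
side [170 150  27  40 182] [184.78571429 165.5       ] [ 0.9305 -0.0979  0.089 ]
side [267 171   7   3  15] [270.13333333 171.73333333] [ 0.6661 -0.1189  0.089 ]
side [271 182   6   3   9] [273.22222222 183.33333333] [ 0.6405 -0.0633  0.089 ]
side [229 225  13   4  35] [235.08571429 226.22857143] [0.6846 0.1406 0.089 ]
side [179 274  15   4  56] [186.25       275.48214286] [0.7361 0.3289 0.089 ]
```

View pics/top_crop.png

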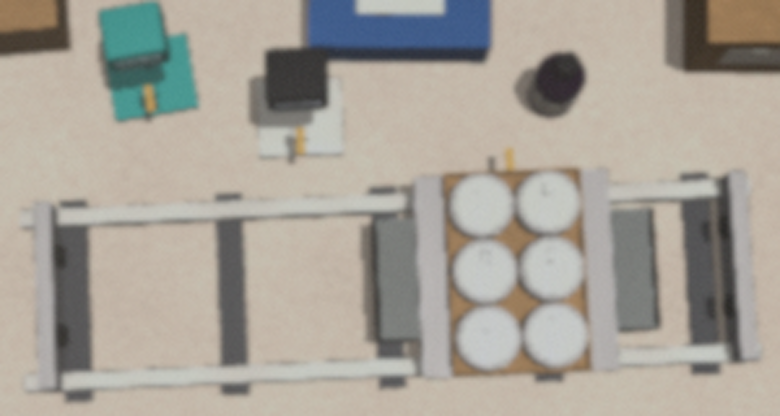

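View pics/side_crop.png

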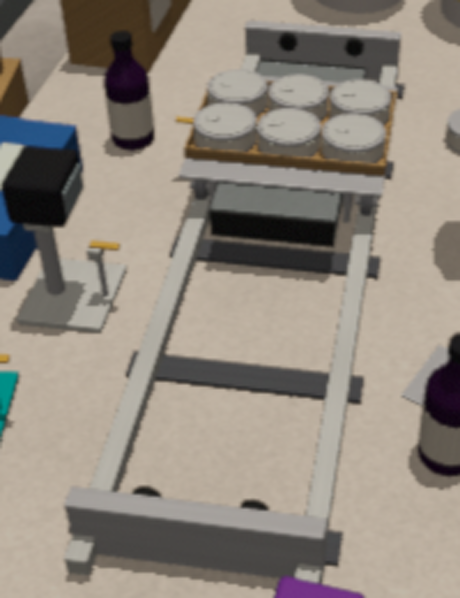

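```bash
python3 - <<'E'
import pickle
from h import *
d=pickle.load(open("c0.pkl","rb"));T=d["top"]
P=lambda x,y,z:ray(T,195+x/2.6,110+y/2.6,z).round(4)
f=P(45.5,296,.076);r=P(743,266,.076);print("stops",f,r,"ang",np.arctan2(-(f-r)[0],(f-r)[1]),np.linalg.norm(f-r))
rp=P(656,269,.083);fp=P(376.5,280,.083);print("pads",rp,fp,np.linalg.norm(rp-fp),(rp+fp)/2)
print("stop bar pts",P(44,204,.076),P(47,388,.076),P(736,173,.076),P(750,360,.076))
print("jelly_a",ray(T,262,290,.165),"tri pointers",tri(T,(390.5,172),d["side"],(270,171.7)),tri(T,(310,164.5),d["side"],(235.1,226.2)))
# subpixel tab columns, weighted by yellowness
F=T["frame"].astype(float);y=np.clip((F[:,:,0]+F[:,:,1])/2-F[:,:,2]-45,0,None)
for c0,r0,r1 in((310,160,170),(391,168,174)):
    for r in range(r0,r1):print(r,y[r,c0-4:c0+5].round())
from bench import manip
for yaw in(1.57,-1.57):print(manip.ik([.5,-.29,.2],[np.pi,0,yaw]),manip.ik([.5,.33,.06],[np.pi,0,yaw]))
E
```

```text
stops [0.4892 0.453  0.076 ] [ 0.5375 -0.4092  0.076 ] ang 0.05596099533665049 0.8635518108370801
pads [ 0.5315 -0.3005  0.083 ] [0.5134 0.0436 0.083 ] 0.34457571011317667 [ 0.52245 -0.12845  0.083  ]
stop bar pts [0.6044 0.4582 0.076 ] [0.3752 0.4477 0.076 ] [ 0.654  -0.4017  0.076 ] [ 0.4211 -0.4167  0.076 ]
jelly_a [0.27820262 0.27990989 0.165     ] tri pointers [ 0.66370056 -0.11727014  0.09023217] [0.68396851 0.14160262 0.09004585]
160 [ 0.  0.  0.  6. 18.  2.  0.  0.  0.]
161 [ 0.  0.  0.  6. 22.  6.  0.  0.  0.]
162 [ 0.  0.  0.  6. 22.  8.  0.  0.  0.]
163 [ 0.  0.  0. 10. 22.  9.  0.  0.  0.]
164 [ 0.  0.  0. 11. 24.  9.  0.  0.  0.]
165 [ 0.  0.  0. 10. 24.  8.  0.  0.  0.]
166 [ 0.  0.  0. 11. 24. 10.  0.  0.  0.]
167 [ 0.  0.  0. 10. 24. 12.  0.  0.  0.]
168 [ 0.  0.  0.  3. 16.  6.  0.  0.  0.]
169 [0. 0. 0. 0. 0. 0. 0. 0. 0.]
168 [ 0.  0.  2. 21. 20.  0.  0.  0.  0.]
169 [ 0.  0.  3. 24. 22.  0.  0.  0.  0.]
170 [ 0.  0.  1. 22. 22.  1.  0.  0.  0.]
171 [ 0.  0.  0. 22. 24.  3.  0.  0.  0.]
172 [ 0.  0.  0. 20. 24.  6.  0.  0.  0.]
173 [ 0.  0.  0. 20. 26.  8.  0.  0.  0.]
[-0.65814849  0.46401699  1.42252122  0.          1.25505444 -0.65735216] [ 4.55496460e-01  6.50753582e-01  1.51805960e+00 -4.44089210e-16
  9.72779469e-01  4.56292786e-01]
[-6.58148487e-01  4.64016988e-01  1.42252122e+00 -4.44089210e-16
  1.25505444e+00  2.48264784e+00] [ 0.45549646  0.65075358  1.5180596   0.          0.97277947 -2.68689252]
```

The crop confirms it: the black reader's brass tab (310,164) faces the trolley's tab (390.5,171), with about 259 mm still to go. Next I'll close the gripper and move in behind the rear bumper.

```bash
cat >> h.py <<'E'
from bench import manip
A=0.0545;U=np.array([-np.sin(A),np.cos(A)]);M0=np.array([.5225,-.128])
ORI=[np.pi,0,np.pi/2+A]
def P(s,z): return [*(M0+s*U),z]
def tab(c,col0=None,dbg=False):
    """trolley pointer along-track error to reader pointer (m, negative = short)"""
    F=c["frame"].astype(float);y=np.clip((F[:,:,0]+F[:,:,1])/2-F[:,:,2]-45,0,None)
    cs=np.arange(280,401);best=np.zeros(len(cs))
    for i,cc in enumerate(cs):
        r=169.5+(391-cc)*.054;k=int(round(r));best[i]=y[k:k+4,cc].mean()
    j=np.argmax(np.convolve(best,np.ones(3),"same"));w=best[max(j-3,0):j+4];
    col=(w*cs[max(j-3,0):j+4]).sum()/w.sum();row=171+(391-col)*.054
    yr=y[162:168,306:315];colr=(yr.sum(0)*np.arange(306,315)).sum()/yr.sum()
    a=ray(c,col,row,.089)[:2]@U;b=ray(c,colr,164.5,.089)[:2]@U
    if dbg:print("col",col,colr,w.round())
    return a-b
def look():
    c=manip.read_camera("top");t=manip.get_state()["clock"]-.05;return t,tab(c)
E
python3 - <<'E'
from h import *
import pickle
print(tab(pickle.load(open("c0.pkl","rb"))["top"],dbg=True))
manip.gripper_close(20);s=manip.get_state();print(s["clock"],s["opening"])
manip.move_pose(P(-.208,.17),ORI);print(manip.get_state()["clock"])
t0=manip.get_state()["clock"];manip.servo_line(P(-.208,.058),max_speed=.25);s=manip.get_state();print(s["clock"],s["clock"]-t0,s["eef_pos"],P(-.208,.058),s["force"])
c=manip.read_camera("side");cv2.imwrite("pics/s1.png",cv2.resize(c["frame"][100:260,200:420,::-1],None,fx=3,fy=3))
print(look())
E
```

```text
col 390.6042216358839 310.0 [ 0.  0. 21. 24.  2.  0.  0.]
-0.2582063812752935
0.8667 2.424410920757363e-05
2.5
3.1 0.6000000000000001 [ 0.53399571 -0.33680386  0.059056  ] [np.float64(0.533830389041029), np.float64(-0.3356911704531007), 0.058] [0.27832887 0.35011657 0.43722276]
(3.1500000000000004, np.float64(-0.2583226982432689))
```

View pics/s1.png

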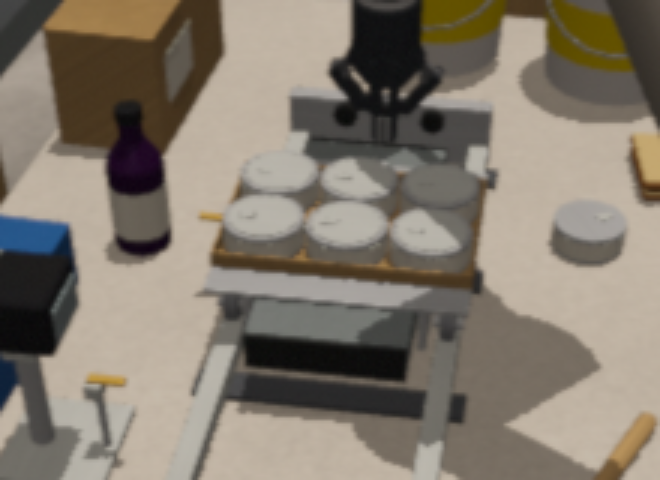

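The view shows the closed fingers (crop 385,125) standing behind the rear bumper and clear of the tins and the stop. Next is the push.

```bash
python3 - <<'E'
from h import *
manip.servo_line(P(-.155,.058),max_speed=.12);s=manip.get_state();print(s["clock"],s["eef_pos"],s["force"])
for i in range(8):
    print(*look()); manip.dwell(.03)
E
```

```text
3.7917 [ 0.53144116 -0.2833217   0.0587331 ] [ 0.02489041 -0.86661921  1.17535321]
3.7917 -0.24977622002750832
3.875 -0.2455579421985257
3.9583000000000004 -0.24050048890254339
4.0417000000000005 -0.2354181677401033
4.125 -0.23025747261625165
4.2083 -0.22479985150714815
4.2917000000000005 -0.22005554183601778
4.375 -0.2147837593745429
```

```bash
python3 - <<'E'
from h import *
manip.servo_line(P(-.155,.18),max_speed=.35);print(manip.get_state()["clock"])
manip.servo_line(P(.4545,.18),max_speed=.45);print(manip.get_state()["clock"])
print(*look())
manip.servo_line(P(.4545,.058),max_speed=.3);s=manip.get_state();print(s["clock"],s["eef_pos"],P(.4545,.058))
print(*look());print(*look())
E
```

```text
4.9583
6.4667
6.4667 -0.10088471365498963
7.075 [0.49867631 0.32529593 0.05890663] [np.float64(0.4977420104848668), np.float64(0.32582517774487635), 0.058]
7.075 -0.0721792822185879
7.125 -0.06972735991622117
```

```bash
python3 - <<'E'
from h import *
import json
L=[]
manip.servo_line(P(.4275,.058),max_speed=.1);s=manip.get_state();print(s["eef_pos"],P(.4275,.058))
while manip.get_state()["clock"]<8.62: L.append(look())
s=manip.get_state();print(s["clock"],s["eef_pos"],s["force"])
for l in L:print(round(l[0],3),round(l[1]*1e3,2))
json.dump(L,open("L.json","w"))
E
```

```text
[0.49959287 0.29825224 0.05861095] [np.float64(0.49921278213923115), np.float64(0.2988652661956757), 0.058]
8.6417 [0.4992188  0.29889436 0.05799292] [-0.16590935  0.42573616 -0.11120258]
7.592 -49.06
7.642 -46.89
7.692 -44.4
7.742 -42.56
7.792 -40.44
7.842 -38.06
7.892 -36.29
7.942 -34.19
7.992 -31.79
8.042 -30.06
8.092 -27.94
8.142 -25.85
8.192 -23.88
8.242 -21.6
8.292 -19.83
8.342 -18.0
8.392 -15.81
8.442 -14.14
8.492 -12.08
8.542 -10.6
8.592 -9.17
```

```bash
cat > fit.py <<'E'
import numpy as np,json
from scipy.optimize import least_squares
L=np.array(json.load(open("L.json")))
def sim(p,t1,dt=.002):
    x,v,xc,w2=p;t=L[0,0];T=[t];X=[x];V=[v]
    while t<t1:
        c=x-xc;a=-.003*np.sign(v)-.05*v-(w2*c+.1*v if c>0 else 0)
        v+=a*dt;x+=v*dt;t+=dt;T.append(t);X.append(x);V.append(v)
    return map(np.array,(T,X,V))
def res(p):
    T,X,V=sim(p,L[-1,0]+.01);return np.r_[(np.interp(L[:,0],T,X)-L[:,1])/3e-4,(p[3]-6.25)/1.2]
r=least_squares(res,[L[0,1],.043,-.018,6.25],x_scale=[.001,.001,.001,1]);p=r.x
T,X,V=sim(p,L[-1,0]+1.2);i=np.argmax(V<0);print(p,"cost",r.cost,"stop t",T[i],"x",X[i])
for v in(.008,.006,.004,.003,.002):
    i=np.argmax(V<v);print(v,T[i],X[i])
E
python3 - <<'E'
from h import *
import json
L=json.load(open("L.json"))
for i in range(3): L.append(look());print(L[-1])
json.dump(L,open("L.json","w"));print(manip.get_state()["clock"])
E
python3 fit.py
```

```text
(8.6417, np.float64(-0.00803474734265501))
(8.691699999999999, np.float64(-0.006887725673544898))
(8.7417, np.float64(-0.005676769880464422))
8.7917
[-0.04896583  0.04344149 -0.01936842  6.13695186] cost 2.3842489193393477 stop t 8.91370000000026 x -0.004481091085151012
0.008 8.829700000000232 -0.004806224903236119
0.006 8.851700000000239 -0.004656756414156657
0.004 8.871700000000246 -0.004560409513798201
0.003 8.88370000000025 -0.004520732148481738
0.002 8.893700000000253 -0.0044980667562051265
```

```bash
python3 - <<'E'
from h import *
manip.dwell(.03);t=manip.get_state()["clock"]
try: manip.servo_line(P(.4875,.058),max_speed=.4)
except manip.MotionError as e: print(e);manip.servo_line(P(.4875,.058),max_speed=.25)
s=manip.get_state();print(t,s["clock"],s["eef_pos"])
for i in range(8):print(*look());manip.dwell(.1)
E
```

```text
8.825 9.125 [0.49555991 0.36034609 0.05786449]
9.125 -0.003223791597915429
9.274999999999999 -0.0021090452493539302
9.424999999999999 -0.0014372882292412736
9.575 -0.0006419677538123947
9.725 2.13228617899075e-05
9.875 0.0008612614373046251
10.024999999999999 0.0013435168587313667
10.174999999999999 0.001679015049641866
```

```bash
python3 - <<'E'
from h import *
for i in range(7):print(*look());manip.dwell(.25)
c=manip.read_camera("top");print(tab(c,dbg=True));import pickle;pickle.dump(c,open("c2.pkl","wb"))
cv2.imwrite("pics/t2.png",cv2.resize(c["frame"][145:195,270:350,::-1],None,fx=9,fy=9,interpolation=cv2.INTER_CUBIC))
E
```

```text
10.325 0.002193955024152053
10.625 0.0029355093599838095
10.924999999999999 0.0035094546775227
11.225 0.003537122263491163
11.524999999999999 0.0036712534321097084
11.825 0.0034603560453309035
12.125 0.0035587736013318744
col 309.3184210526316 309.9762470308789 [ 0.  0.  4. 23. 20.  0.  0.]
0.003520128178369969
```

View pics/t2.png

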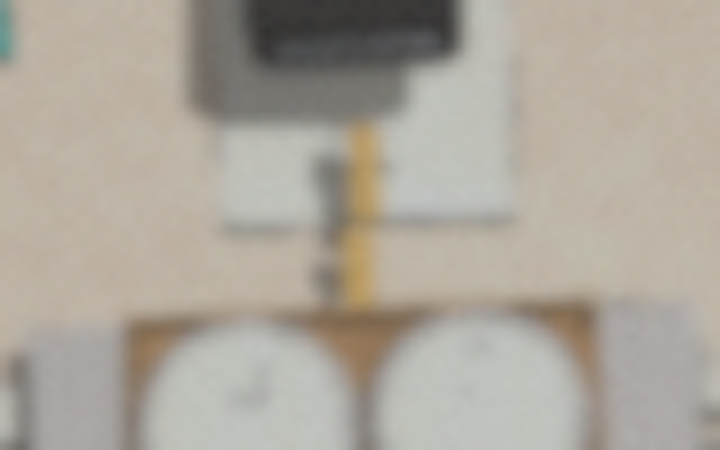

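The trolley is standing with its tab at crop (359,265) and the reader's tab at (365,170). Allowing for the track's tilt, that is about 3.5 mm too far. I'll cross-check in the side view, then nudge it back with a light press on the front bumper.

```bash
python3 - <<'E'
from h import *
c=manip.read_camera("side");F=c["frame"].astype(float);y=np.clip((F[:,:,0]+F[:,:,1])/2-F[:,:,2]-50,0,None)
m=(y[215:245,215:275]>0).astype(np.uint8);k,l,s,ce=cv2.connectedComponentsWithStats(m)
for col in range(226,262):
    w=y[218:238,col];print(col,(round(float((w*np.arange(218,238)).sum()/w.sum()),2),int(w.sum())) if w.sum()>20 else None,end="; ")
print();pts=[]
for lo,hi in((230,238),(244,252)):
    q=[]
    for col in range(lo,hi):
        w=y[218:238,col]
        if w.sum()>20:q.append(ray(c,col,(w*np.arange(218,238)).sum()/w.sum(),.089)[:2]@U)
    print(lo,np.mean(q) if q else None)
manip.servo_line(P(.4545,.058),max_speed=.1)
manip.servo_line(P(.4489,.058),max_speed=.03);s=manip.get_state();print(s["clock"],s["eef_pos"][:2]@U-M0@U)
for i in range(8):print(*look());manip.dwell(.15)
s=manip.get_state();print(s["clock"],s["eef_pos"][:2]@U-M0@U)
E
```

```text
226 None; 227 None; 228 None; 229 (225.72, 37); 230 (225.57, 112); 231 (225.68, 117); 232 (225.77, 116); 233 (225.91, 121); 234 (226.04, 136); 235 (226.09, 133); 236 (226.15, 131); 237 (226.25, 125); 238 (226.33, 122); 239 (226.42, 128); 240 (226.52, 116); 241 (226.53, 43); 242 (227.5, 25); 243 (227.89, 93); 244 (227.94, 116); 245 (227.97, 124); 246 (228.1, 130); 247 (228.19, 133); 248 (228.26, 127); 249 (228.37, 127); 250 (228.24, 98); 251 None; 252 None; 253 None; 254 None; 255 None; 256 None; 257 None; 258 None; 259 None; 260 None; 261 None; 
230 0.10257294508956874
244 0.105838984384603
13.3417 0.44894820854727613
13.3417 0.0031918218672680604
13.541699999999999 0.0022811508171699524
13.7417 0.0017134199949684764
13.941699999999999 0.0012564398580071912
14.1417 0.0010644475909044465
14.3417 0.0008702034206657522
14.541699999999999 0.0006819391565996286
14.7417 0.0006918008592240732
14.9417 0.4489172016434517
```

```bash
python3 - <<'E'
from h import *
manip.servo_line(P(.475,.058),max_speed=.1)
manip.servo_line(P(.475,.2),max_speed=.25)
for i in range(5):print(*look());manip.dwell(.6)
c=manip.read_camera("top");print(tab(c,dbg=True),manip.get_state()["clock"])
cv2.imwrite("pics/t3.png",c["frame"][:,:,::-1])
c=manip.read_camera("side");F=c["frame"].astype(float);y=np.clip((F[:,:,0]+F[:,:,1])/2-F[:,:,2]-50,0,None)
for lo,hi in((230,240),(243,250)):
    print(np.mean([ray(c,k,(y[218:238,k]*np.arange(218,238)).sum()/y[218:238,k].sum(),.089)[:2]@U for k in range(lo,hi)]))
E
```

```text
16.0667 0.0007180790594125686
16.7167 0.0007064922270727525
17.366699999999998 0.0007230211854142021
18.0167 0.0006847238689198787
18.6667 0.0006602302859524262
col 310.2249322493225 309.9907621247113 [ 0.  0.  7. 22. 17.  0.  0.]
0.0006460005418111175 19.3667
0.10251613946318842
nan<stdin>:9: RuntimeWarning: invalid value encountered in scalar divide
```

View pics/t3.png

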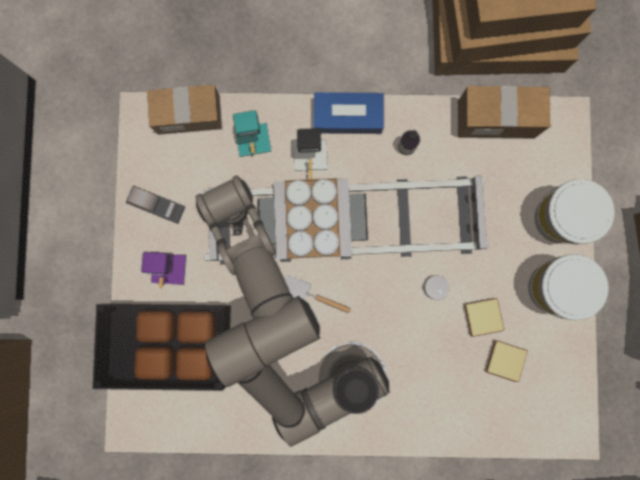

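The trolley has stood still for over 3 s with its tab (310.2,~174) about 0.7 mm from the reader's tab. The arm is clear of it at z = 0.2 m, and the spare tin and jelly_b haven't moved.

```bash
python3 -c "
from h import *
print(*look());print(manip.get_state()['force']);print(manip.finish_job())"
```

```text
19.4167 0.00067089809431016
[ 0.26290834  0.59213252 -0.09888018]
the job is handed in; nothing more can be done
None
```

The trolley stands at the code reader with its pointer about 0.7 mm from level with the reader's pointer, it stood untouched for over 3 s, and the job was handed in at about 19.5 s; jelly_a was hidden under the arm in the last picture, so I could not confirm by sight that it stayed put.

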